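# Nest the emptied rail cups

## Task

Two of the three cups hanging on the rack's rail are empty: lift each of them up and off the rail and lower it into the empty cup that stands on the bench, one cup in the other, so that the three make one upright stack where that cup stands. Nest them gently, neither pressed in nor dropped in, so that they sit loosely and will not wedge tight. The cup with the pencils stays on the rail, and everything else on the bench is left alone.

Things in the scene. Friction and masses are not known exactly. Their poses are not given: they have to be found in the camera images.
- cup_a_mid (a point): Empty cup on the rail (mm): round, tapered, grey, open top; 95 tall, 62 across at the rim, 47 at the foot, straight wall 3.2 thick, 70 g. Site: its centre, half-way up the axis; z up the axis, x to its ear. The hook-like ear on the rim is 28 wide, 11 out, its lip down to 22 below the rim; 2 thin ribs run 38 down below it. Fingers fit on the other sides, best across the cup's y.
- cup_b_mid (a point): The other empty cup on the rail, the same in every way; the two are nested in either order. Site: its centre, half-way up. A hanging cup has its mouth up (leaning up to 4 degrees), its ear over the rail, its body on the robot's side of it, its rim 174 above the bench; raised straight up by more than 25 it is free of the rail.
- base_cup_mid (a point): Empty cup of the same kind standing on the bench, ear any way. Site: its centre, half-way up. A cup lowered into another stops on the tapered wall, not the floor: loosely seated it is 46 to 48 higher than the cup it is in. Pushed on with 8 N it sinks 1 more, with 20 N 2 to 3 more and wedges; so does one dropped from 45. Let go on centre up to 10 above that seat, it settles by itself, gently enough.
- pencil_cup_mid (a point): Cup of the same kind on the same rail, with three pencils and a marker standing up to 90 above its rim (265 above the bench). It stays there. Site: the cup's centre, half-way up. It may have the left, middle or right place on the rail; neighbouring cups are 105 to 145 apart, centre to centre.
- rail_mid (a point): Middle of the top edge of the fixed rack's rail, 170 above the bench: a flat steel bar 450 long (along the point's y), 5 thick (x), 36 high, before a dark perforated panel 23 behind it (+x), with a post at each end; no part is higher than 175. The cups hang on the -x side, axes 34 from the rail's middle plane, ears to +x.
- spray_can: Aerosol can standing on the bench, 57 across, 193 tall. Origin under its centre. The standing cup, this can and the glue bottle may have changed places; the axes of any two are at least 100 apart.
- glue_bottle: White glue bottle standing on the bench, 54 across, 171 tall. Origin under its centre.
- tape_roll: Roll of black tape lying flat on the bench, 58 across, 19 high. Origin under its centre.
- hammer: Claw hammer lying on the bench between robot and rack, 290 long, 26 high. Origin under it near its middle, x along the handle to the head.
- tape_measure: Tape measure standing on the bench, 66 by 32, 66 high. Origin under its centre.
- try_square: Try square lying flat on the bench, blade 180 long, 16 high. Origin under the stock's middle.
Mind the look-alikes: they are no part of the job. Leave any green look-alike of the part that bears cup_b_mid alone. Leave any purple look-alike of the part that bears base_cup_mid alone.

How it is judged:
At the end, for the whole second after the job is handed in: One stack: each nested cup's centre 42 to 54 mm above the one it sits in, within 8 mm of its axis, tilt under 0.12 rad, loose (the walls squeeze with under 20 N in all); the lowest upright (0.1 rad) on the bench within 50 mm of its start, all at rest; pencil cup within 20 mm of its start (((z of cup_a_mid in the frame of base_cup_mid between 0.042 and 0.054 m and horizontal distance between cup_a_mid and base_cup_mid below 0.008 m and angle between each of cup_a_mid, cup_b_mid's own z axis and vertical below 0.12 rad and contact force between cup_a and base_cup below 20 N and z of cup_b_mid in the frame of cup_a_mid between 0.042 and 0.054 m and horizontal distance between cup_b_mid and cup_a_mid below 0.008 m and contact force between cup_b and cup_a below 20 N) or (z of cup_b_mid in the frame of base_cup_mid between 0.042 and 0.054 m and horizontal distance between cup_b_mid and base_cup_mid below 0.008 m and angle between each of cup_b_mid, cup_a_mid's own z axis and vertical below 0.12 rad and contact force between cup_b and base_cup below 20 N and z of cup_a_mid in the frame of cup_b_mid between 0.042 and 0.054 m and horizontal distance between cup_a_mid and cup_b_mid below 0.008 m and contact force between cup_a and cup_b below 20 N)) and height (world z) of base_cup_mid between 0.0445 and 0.0505 m and angle between base_cup_mid's own z axis and vertical below 0.1 rad and distance of base_cup_mid from where it was at the start of the episode below 0.05 m and distance of pencil_cup_mid from where it was at the start of the episode below 0.02 m and linear speed of each of cup_a, cup_b, base_cup below 0.02 m/s); the robot touches nothing.
It fails at once if one cup rammed or dropped into another: their walls squeeze with more than 35 N in all (contact force between cup_a and cup_b above 35 N or contact force between any of cup_a, cup_b and base_cup above 35 N).
It fails at once if the pencil cup taken or knocked (moved 40 mm) (distance of pencil_cup_mid from where it was at the start of the episode above 0.04 m).
It fails at once if the can, glue bottle, tape roll, hammer, tape measure or square moved more than 30 mm (distance of any of spray_can, glue_bottle, tape_roll, hammer, tape_measure, try_square from where it was at the start of the episode above 0.03 m).
It also fails if it takes over 67 s, if anything falls off the work surface, if the arm or the gripper's body presses on something with over 40 N, if the wrist force passes 120 N, or if a joint passes its speed limit or range.

## Robot

A 6-joint arm with a two-finger parallel gripper is mounted at the origin on the work surface. World frame = base frame: x ahead of the robot, y to its left, z up, the work surface at z = 0. Lengths are in m, angles in rad, forces in N, time in s.
With the tool pointing down it reaches from about 0.325 to 0.775 m from the base axis. Payload 5.5 kg.
Tool frame: the origin (TCP) lies at the very end of the fingers, on their centre line; the grasp point (between the pads) lies 19 mm behind it; z points along the fingers, y is the direction in which the jaws open and shut (so a half turn about z gives the same grasp; the last joint's range is limited). The gripper opens to 85 mm and grips with 20 to 120 N. Pads are 22 mm wide; open, the fingers measure 114 mm over their backs; the gripper's body (76 mm by 85 mm) begins 54 mm behind the grasp point. The pads swing forward as they close: fully open they stand 13 mm farther back than shut.
Start: joints at [-1.393, 0.091, 1.231, -0, 1.82, -0.057], TCP at [0.14, -0.584, 0.231] pointing down, gripper open.
Joint ranges: [-2.87, 2.87], [-0.86, 2.18], [0.17, 2.46], [-1.51, 4.65], [0.06, 2.69], [-2.65, 2.65]. Speed limits (rad/s): [2.57, 2.57, 3.01, 3.14, 3.14, 3.14].

## Interface

Orientations are given as [roll, pitch, yaw] about the fixed x, y, z axes, in that order (R = Rz(yaw) Ry(pitch) Rx(roll)).
In Python, from rig import env gives the robot as it stands. The module is installed in compiled form; this text tells all that it offers.
- The arm moves only by the tool servo_tool, never from a script. Its argument "plan" is a list of rows, each a list of 2 entries, a list of its own where there are three numbers: the shift along the tool's x, y, z in mm, then the turn about the tool's z in rad. In form: [[[tx, ty, tz], roll], ...]. A call has 1 to 10 rows; each row is the pose to reach, as a shift and turn from the pose commanded when the call began, along the tool's axes at that moment; what a row does not reach only later rows make up. A row lasts 1/10 s, in which the tool goes at most 50 mm and 8.59 degrees, less where a joint would pass 70% of its speed; a pose out of reach is approached as far as the arm can. A call with a gripper value outside its range is refused whole. "gripper" is the opening, from -1 (shut) to 1 (fully open), set as the call begins (left out, the last holds). The fingers move at their own pace and stop on an object; "newtons" is the grip in N (left out, the last holds). Time passes only in rows, so rows that repeat a pose let the fingers close. It gives the time, the measured TCP pose, the force and the opening at its end, in the units of the state.
- env.observe(): the state, without advancing time (a new reading comes with each control period).
- env.snapshot(name): name is "scene" or "top" or "wrist"; returns a dict with "color" (384x512x3 uint8, red, green, blue), "mtx" (3x3 intrinsics, pixels), "R" (3x3) and "t" (3): a world point X has camera coordinates R X + t. Camera axes: x right, y down, z forward; pixel columns grow to the right and rows downward; lengths in m; the calibration is good to about 2 mm. The wrist camera is an equidistant fisheye: a pixel r from the principal point sees the ray r / f radians off the axis. A picture is of the moment at which its call begins. There is no depth.
- env.close_job(): hands the job in, once; it reports no verdict.
The state is a dict: "clock": time; "qpos": joint angles; "joint_velocities": joint speeds; "tau": joint torques, N m; "eef_pos": TCP position; "orientation": TCP orientation; "ft_force": force on the tool from outside, world axes, zero at the start; "ft_torque": the same for the moment, N m; "width": opening from 0.0 (shut) to 1.0 (fully open).
Only numpy, scipy, OpenCV 4.12 (cv2) and the standard library are available. Lean on these libraries where they do the work, as an engineer would, in place of code of your own. Each camera call takes 0.05 s, during which the arm holds its last target.

## Working session

There is one attempt and no reset: what is moved stays moved. The work goes in short steps, Python scripts to look and compute and a tool call to move; the robot and the scene stay as the last step left them, time stands still between calls to the robot, and variables do not carry over. Pictures are saved under pics/ and viewed, and the job is handed in when it is done.

Besides the shell and the picture viewer there is one more tool, called after "Emit:" by a JSON object that holds its "api" and its "payload". servo_tool: Moves the arm, as the interface text tells. Its arguments: {"type":"object","properties":{"plan":{"type":"array"},"gripper":{"type":"number"},"newtons":{"type":"number"}},"required":["plan"]}

```bash
mkdir -p pics
cat > h.py <<'E'
import numpy as np, cv2
from rig import env
def snap(n,f):
    s=env.snapshot(n); cv2.imwrite('pics/'+f+'.png',cv2.cvtColor(s['color'],cv2.COLOR_RGB2BGR)); np.savez('pics/'+f+'.npz',**{k:s[k] for k in('mtx','R','t')}); return s
def ray(s,u,v):
    K=s['mtx'];d=np.array([(u-K[0,2])/K[0,0],(v-K[1,2])/K[1,1],1.]);R=s['R'];return -R.T@s['t'],R.T@d
def atz(s,u,v,z):
    o,d=ray(s,u,v);return o+d*(z-o[2])/d[2]
def proj(s,X):
    c=s['R']@np.array(X)+s['t'];p=s['mtx']@c;return p[:2]/p[2]
E
python3 - <<'E'
from h import *
for n in('scene','top','wrist'):
    s=snap(n,n+'0');print(n,s['mtx'].round(1).tolist(),(-s['R'].T@s['t']).round(3),s['R'].round(3).tolist())
print(env.observe())
E
```

```text
scene [[434.8, 0.0, 253.0], [0.0, 434.8, 188.6], [0.0, 0.0, 1.0]] [ 1.13  -0.924  0.899] [[0.84, 0.542, -0.008], [0.325, -0.516, -0.792], [-0.434, 0.663, -0.61]]
top [[489.6, 0.0, 258.9], [0.0, 489.6, 186.0], [0.0, 0.0, 1.0]] [ 0.475 -0.088  1.744] [[0.007, -1.0, -0.018], [-0.997, -0.006, -0.078], [0.078, 0.019, -0.997]]
wrist [[297.3, 0.0, 253.1], [0.0, 297.3, 191.1], [0.0, 0.0, 1.0]] [ 0.206 -0.568  0.373] [[0.232, -0.973, -0.001], [-0.936, -0.223, 0.272], [-0.265, -0.062, -0.962]]
{'clock': 0.15, 'qpos': array([-1.39269865e+00,  9.17155167e-02,  1.23163081e+00, -3.16606361e-06,
        1.81982354e+00, -5.67231827e-02]), 'joint_velocities': array([ 0.00217763, -0.00146138, -0.0035116 , -0.00078121, -0.00096286,
        0.00225841]), 'tau': array([ 1.05818111e-03, -4.59373891e+01, -4.18525386e+01, -1.12384487e-04,
        9.57578479e-03,  3.49818538e-05]), 'eef_pos': array([ 0.13954497, -0.58331522,  0.23038074]), 'orientation': array([-3.14001781e+00, -8.63515423e-05,  2.34820014e-01]), 'ft_force': array([-0.09164043,  0.36283477,  0.33300037]), 'ft_torque': array([ 0.03557264, -0.03305991,  0.00536759]), 'width': 0.9981752387638273}
```

View pics/scene0.png

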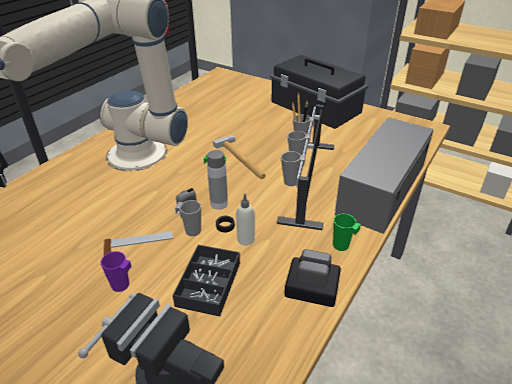

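View pics/top0.png

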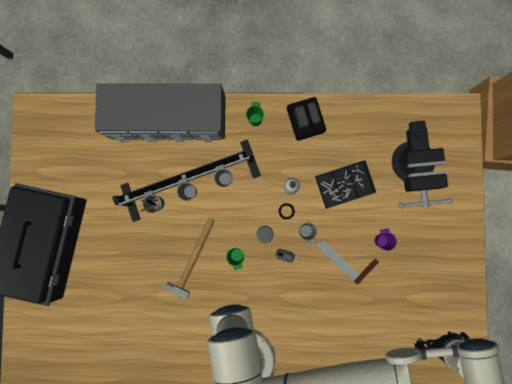

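View pics/wrist0.png

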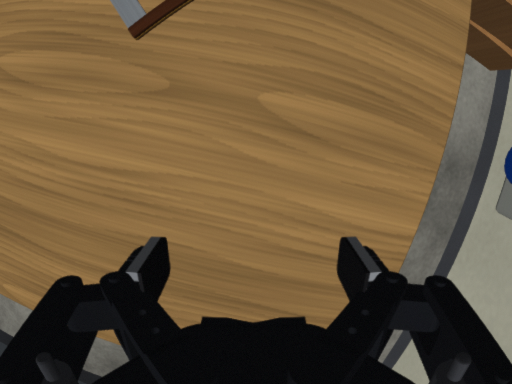

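Run:
```python
import cv2,numpy as np
a=cv2.imread('pics/top0.png')
cv2.imwrite('pics/top0a.png',cv2.resize(a[140:220,110:270],None,fx=5,fy=5,interpolation=cv2.INTER_CUBIC))
cv2.imwrite('pics/top0b.png',cv2.resize(a[165:285,240:400],None,fx=5,fy=5,interpolation=cv2.INTER_CUBIC))
b=cv2.imread('pics/scene0.png')
cv2.imwrite('pics/scene0a.png',cv2.resize(b[90:250,170:340],None,fx=3.7,fy=3.7,interpolation=cv2.INTER_CUBIC))
```

```text
(no output)
```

View pics/top0a.png

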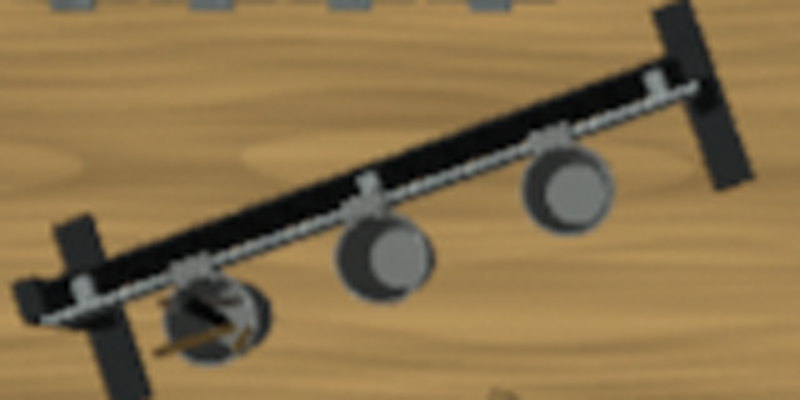

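View pics/top0b.png

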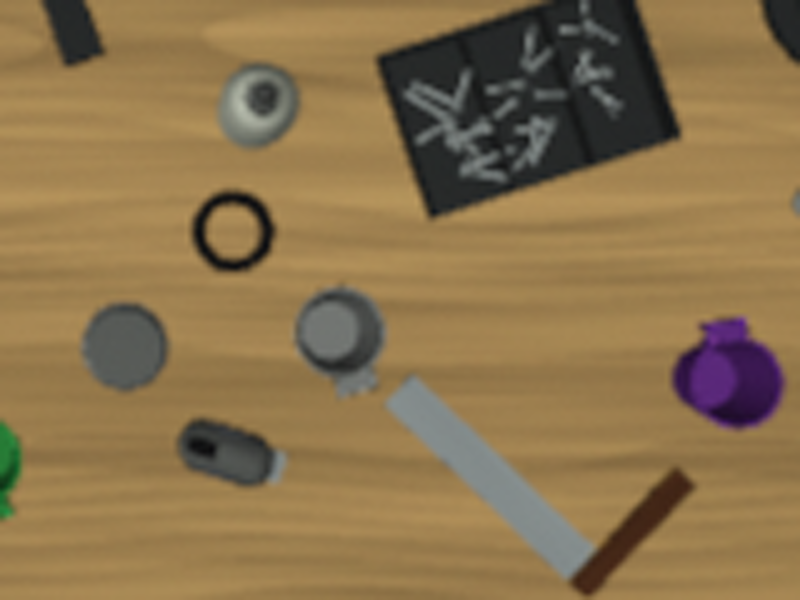

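View pics/scene0a.png

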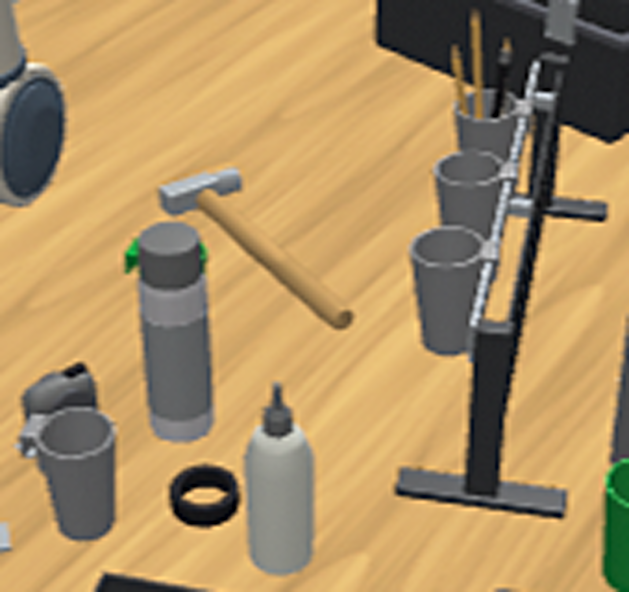

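Run:
```python
from h import *
d=np.load('pics/top0.npz');s={k:d[k] for k in d}
d=np.load('pics/scene0.npz');c={k:d[k] for k in d}
A=lambda x,y:(110+x/5-.4,140+y/5-.4)
B=lambda x,y:(240+x/5-.4,165+y/5-.4)
P={'R':(A(567,190),.174),'M':(A(385,258),.174),'P':(A(215,319),.174),'base':(B(340,331),.095),'baseear':(B(357,384),.095),'railR':(A(697,87),.17),'railL':(A(42,320),.17),'can':(B(125,346),.193),'glue':(B(264,98),.171),'glueb':(B(258,105),.12),'tapem':(B(230,452),.066),'tape':(B(233,231),.019),'sq':(B(405,392),.01)}
Q={}
for k,(p,z) in P.items():
    Q[k]=atz(s,*p,z); u=proj(c,Q[k]); print(k,Q[k].round(4),'scene',u.round(1),'zoom',((u-[170,90])*3.7).round(0), 'r',np.hypot(*Q[k][:2]).round(3))
r=Q['railR']-Q['railL'];print('len',np.linalg.norm(r),'yaw of -y dir',np.arctan2(r[1],r[0]))
n=np.array([-r[1],r[0]])/np.hypot(*r[:2])
for k in 'RMP': print(k,(Q[k]-Q['railL'])[:2]@n)
print(np.linalg.norm(Q['R']-Q['M']),np.linalg.norm(Q['M']-Q['P']))
```

```text
R [0.6236 0.0569 0.174 ] scene [290.1 156.5] zoom [445. 246.] r 0.626
M [0.5789 0.1738 0.174 ] scene [295.6 135.6] zoom [465. 169.] r 0.604
P [0.5389 0.2829 0.174 ] scene [300.4 118.7] zoom [483. 106.] r 0.609
base [ 0.4536 -0.2219  0.095 ] scene [189.9 207.5] zoom [ 74. 435.] r 0.505
baseear [ 0.4184 -0.2333  0.095 ] scene [178.  205.5] zoom [ 29. 427.] r 0.479
railR [ 0.6915 -0.0263  0.17  ] scene [296.9 178.5] zoom [469. 327.] r 0.692
railL [0.5377 0.3962 0.17  ] scene [314.7 106.8] zoom [535.  62.] r 0.668
can [ 0.4445 -0.0786  0.193 ] scene [215.2 154.8] zoom [167. 240.] r 0.451
glue [ 0.6037 -0.167   0.171 ] scene [243.4 194. ] zoom [272. 385.] r 0.626
glueb [ 0.6032 -0.1656  0.12  ] scene [243.9 208.1] zoom [274. 437.] r 0.626
tapem [ 0.3708 -0.1496  0.066 ] scene [185.  192.8] zoom [ 55. 380.] r 0.4
tape [ 0.5222 -0.153   0.019 ] scene [224.6 222.2] zoom [202. 489.] r 0.544
sq [ 0.4102 -0.2744  0.01  ] scene [170.  234.2] zoom [ -0. 533.] r 0.494
len 0.4496183018336332 yaw of -y dir -1.2216333385792961
R -0.03535450271924522
M -0.03732124138520363
P -0.03761854120592196
0.12518286489904873 0.11621281464466698
```

```bash
cat >> h.py <<'E'
from scipy.spatial.transform import Rotation as Ro
def shift(p,yaw,p0=None,o0=None):
    o=env.observe(); p0=o['eef_pos'] if p0 is None else np.array(p0); o0=o['orientation'] if o0 is None else o0
    R=Ro.from_euler('xyz',o0).as_matrix()
    return (R.T@(np.array(p)-p0)*1000).round(1), round(-(yaw-o0[2]),4)
E
python3 - <<'E'
from h import *
print(shift([.60,.05,.29],.349,[.14,-.584,.231],[np.pi,0,.2348]))
E
```

```text
(array([ 594.9, -509.6,  -59. ]), -0.1142)
```

Emit:
{"api": "servo_tool", "payload": {"plan": [[[0,0,-30],0],[[30,-25,-59],-0.02],[[65,-55,-59],-0.04],[[105,-90,-59],-0.06],[[145,-124,-59],-0.08],[[180,-154,-59],-0.1],[[215,-184,-59],-0.114],[[250,-214,-59],-0.114],[[285,-244,-59],-0.114],[[320,-274,-59],-0.114]], "gripper": 1}}

```text
clock: 1.15
eef_pos: [0.3877, -0.2409, 0.2902]
orientation: [3.141, -0.0, 0.349]
ft_force: [1.3, -0.6, -0.3]
width: 1.0
```

Run:
```python
from h import *
o=env.observe();print(o['eef_pos'],o['orientation'],o['clock'])
snap('wrist','w1')
print(shift([.60,.05,.29],.349))
```

```text
[ 0.38773087 -0.24087306  0.29016225] [ 3.14142432e+00 -1.05052331e-04  3.48635173e-01] 1.15
(array([ 295.3, -195.1,    1.8]), np.float64(0.0065))
```

View pics/w1.png

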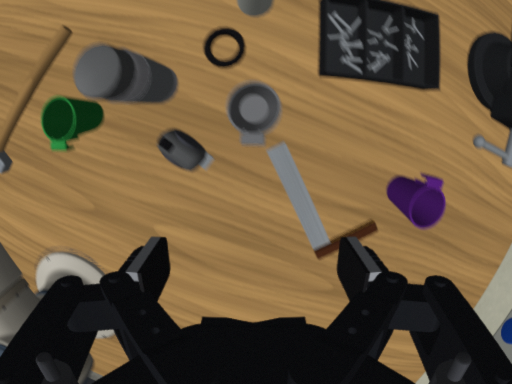

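```bash
cat >> h.py <<'E'
def fray(s,u,v):
    K=s['mtx'];dx=(u-K[0,2]);dy=(v-K[1,2]);r=np.hypot(dx,dy);th=r/K[0,0]
    d=np.array([np.sin(th)*dx/max(r,1e-9),np.sin(th)*dy/max(r,1e-9),np.cos(th)]);return -s['R'].T@s['t'],s['R'].T@d
def fatz(s,u,v,z):
    o,d=fray(s,u,v);return o+d*(z-o[2])/d[2]
def fproj(s,X):
    c=s['R']@np.array(X)+s['t'];r=np.hypot(c[0],c[1]);th=np.arctan2(r,c[2]);K=s['mtx']
    return np.array([K[0,2]+K[0,0]*th*c[0]/r,K[1,2]+K[0,0]*th*c[1]/r])
def draw(f,circs,out,crop,k):
    d=np.load('pics/%s.npz'%f);s={q:d[q] for q in d};im=cv2.imread('pics/%s.png'%f)
    x0,y0,x1,y1=crop;im=cv2.resize(im[y0:y1,x0:x1],None,fx=k,fy=k,interpolation=cv2.INTER_CUBIC)
    P=fproj if f[0]=='w' else proj
    for (x,y,z,r) in circs:
        pts=np.array([(P(s,[x+r*np.cos(a),y+r*np.sin(a),z])-[x0,y0]+.5)*k for a in np.linspace(0,6.283,60)])
        cv2.polylines(im,[pts.astype(int)],True,(0,0,255),1)
    cv2.imwrite('pics/%s.png'%out,im)
E
python3 - <<'E'
from h import *
draw('w1',[(.4536,-.2219,.095,.031),(.4536,-.2219,.0,.0235)],'w1d',(200,60,310,170),5)
draw('top0',[(.4536,-.2219,.095,.031),(.4536,-.2219,.0,.0235)],'t1d',(280,200,340,260),9)
E
```

```text
(no output)
```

View pics/w1d.png

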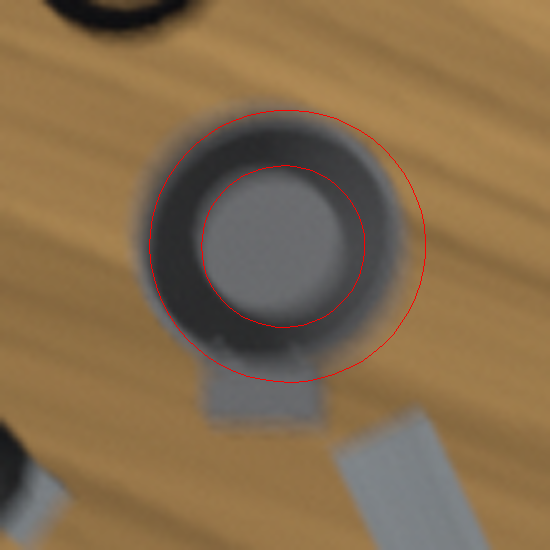

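View pics/t1d.png

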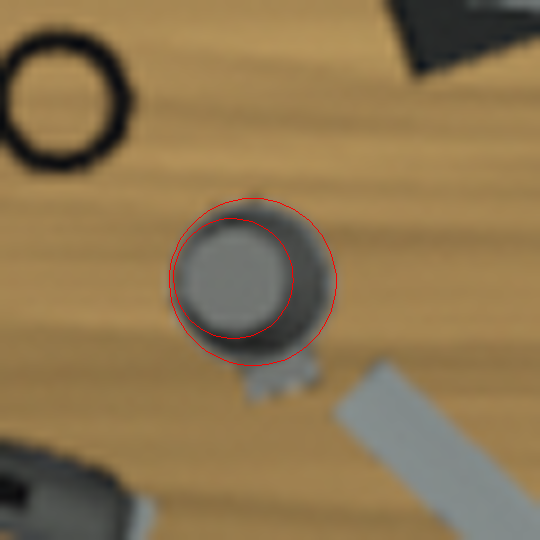

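Emit:
{"api": "servo_tool", "payload": {"plan": [[[30,-20,0],0],[[65,-43,0],0],[[100,-66,0],0],[[135,-89,0],0],[[170,-112,0],0],[[205,-135,0],0],[[240,-158,0],0],[[270,-178,0],0],[[285,-190,0],0],[[290,-192,0],0]]}}

```text
clock: 2.2
eef_pos: [0.5946, 0.0386, 0.289]
orientation: [-3.141, 0.002, 0.351]
ft_force: [-0.0, 0.6, -0.4]
width: 0.999
```

Run:
```python
from h import *
o=env.observe();print(o['eef_pos'],o['orientation'],o['clock'])
snap('wrist','w2')
draw('w2',[(.6236,.0569,.174,.031),(.5789,.1738,.174,.031)],'w2d',(80,40,400,240),2.5)
```

```text
[0.59457003 0.03860254 0.28902687] [-3.14062263e+00  1.71896700e-03  3.51442264e-01] 2.2
```

View pics/w2d.png

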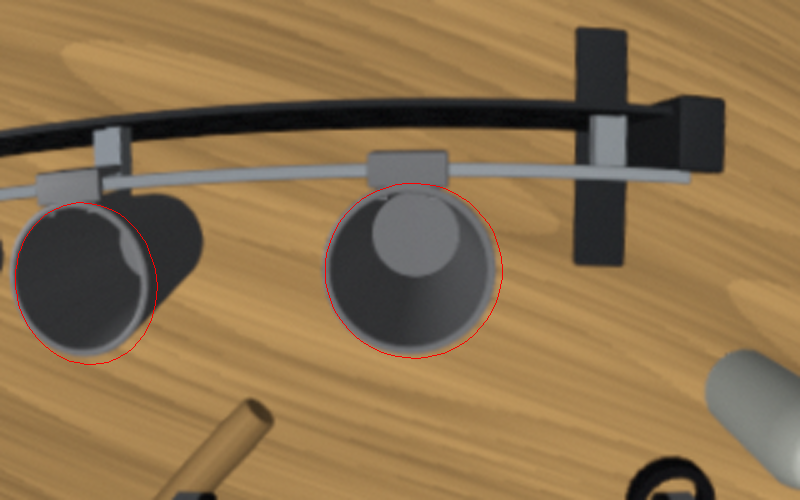

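Run:
```python
from h import *
a=Ro.from_euler('xyz',[np.pi,0,.235]).as_matrix();b=Ro.from_euler('xyz',[np.pi,0,.349]).as_matrix()
p=np.array([.14,-.584,.231])+a@[.32,-.274,-.059]+b@[.29,-.192,0];print(p)
o=env.observe();print(o['eef_pos'],o['joint_velocities'].round(3))
print(shift([.6236,.0585,.132],.349,p,[np.pi,0,.349]),shift([.6236,.0585,.132],.349))
```

```text
[0.59426702 0.03657189 0.29      ]
[0.59455017 0.03793051 0.28919705] [-0.034 -0.03   0.023 -0.008  0.002 -0.016]
(array([ 35.1, -10.6, 158. ]), -0.0) (array([ 34.6,  -9.2, 157.2]), np.float64(0.0017))
```

Emit:
{"api": "servo_tool", "payload": {"plan": [[[12,-4,15],0],[[25,-8,35],0],[[35,-10.6,50],0],[[35,-10.6,60],0],[[35,-10.6,60],0],[[35,-10.6,60],0]]}}

```text
clock: 2.85
eef_pos: [0.623, 0.0583, 0.2306]
orientation: [3.141, -0.0, 0.348]
ft_force: [0.1, 0.6, 0.1]
width: 0.996
```

Run:
```python
from h import *
o=env.observe();print(o['eef_pos'],o['orientation'],o['joint_velocities'].round(3))
snap('wrist','w3')
draw('w3',[(.6236,.0585,.174,.031)],'w3d',(80,80,400,320),2.5)
```

```text
[0.62301599 0.05826823 0.23064945] [ 3.14135357e+00 -6.06946487e-05  3.48089194e-01] [ 0.001 -0.013 -0.024 -0.001  0.002  0.   ]
```

View pics/w3d.png

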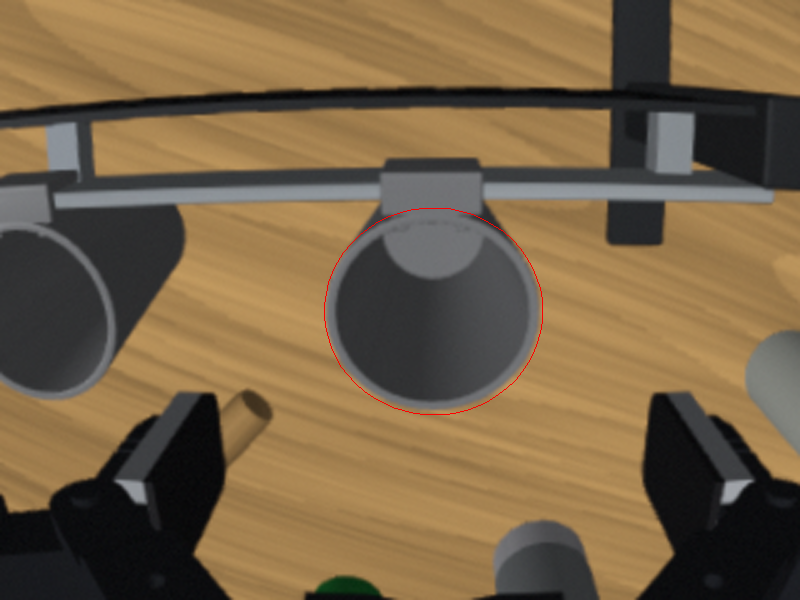

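Emit:
{"api": "servo_tool", "payload": {"plan": [[[0,0,20],0],[[0,0,45],0],[[0,0,70],0],[[0,0,88],0],[[0,0,96],0],[[0,0,98],0],[[0,0,98],0],[[0,0,98],0]]}}

```text
clock: 3.7
eef_pos: [0.624, 0.0588, 0.1342]
orientation: [3.141, -0.003, 0.349]
ft_force: [-0.2, 0.8, 0.5]
width: 1.0
```

Emit:
{"api": "servo_tool", "payload": {"plan": [[[0,0,0],0],[[0,0,0],0],[[0,0,0],0],[[0,0,0],0],[[0,0,0],0],[[0,0,0],0],[[0,0,0],0],[[0,0,0],0]], "gripper": -1, "newtons": 25}}

```text
clock: 4.5
eef_pos: [0.6236, 0.0589, 0.1334]
orientation: [3.141, -0.002, 0.349]
ft_force: [-1.0, -0.4, 6.6]
width: 0.708
```

Run:
```python
from h import *
o=env.observe();print(o)
snap('wrist','w4')
```

```text
{'clock': 4.5, 'qpos': array([3.98257905e-02, 1.62662190e-01, 1.32610832e+00, 3.58592275e-05,
       1.65124705e+00, 1.26180319e+00]), 'joint_velocities': array([-0.00038156,  0.00034836, -0.00155075,  0.00121872,  0.00160316,
        0.00110968]), 'tau': array([-8.82744393e-02, -4.54602206e+01, -3.89776111e+01, -3.82960460e-02,
       -2.99521526e-01,  1.17460263e-02]), 'eef_pos': array([0.62358909, 0.05888724, 0.13336783]), 'orientation': array([ 3.14114771e+00, -1.51136597e-03,  3.48822175e-01]), 'ft_force': array([-0.96184382, -0.40315782,  6.56203889]), 'ft_torque': array([0.04425844, 0.1567445 , 0.02722525]), 'width': 0.7082213546536704}
```

View pics/w4.png

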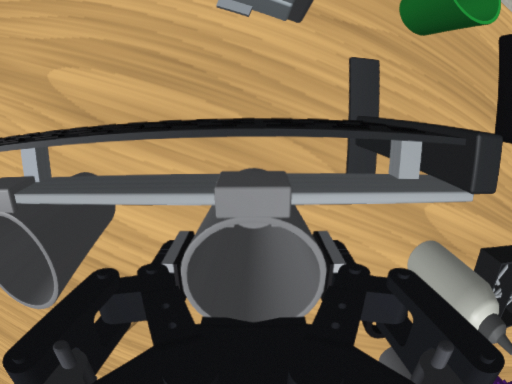

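Emit:
{"api": "servo_tool", "payload": {"plan": [[[0,0,-6],0],[[0,0,-14],0],[[0,0,-26],0],[[0,0,-42],0],[[0,0,-62],0],[[0,0,-84],0],[[0,0,-106],0],[[0,0,-124],0],[[0,0,-134],0],[[0,0,-138],0]]}}

```text
clock: 5.55
eef_pos: [0.6234, 0.0588, 0.2724]
orientation: [3.141, -0.002, 0.349]
ft_force: [-0.1, -0.3, -0.7]
width: 0.707
```

Run:
```python
from h import *
o=env.observe();print(o['eef_pos'],o['orientation'],o['ft_force'],o['width'])
snap('wrist','w5');snap('scene','s5');snap('top','t5')
o=env.observe();print(o['eef_pos'],o['orientation'])
a=cv2.imread('pics/t5.png');cv2.imwrite('pics/t5z.png',cv2.resize(a[130:270,170:340],None,fx=4,fy=4,interpolation=cv2.INTER_CUBIC))
draw('t5',[(.4536,-.2219,.095,.031)],'t5d',(280,200,340,260),8)
```

```text
[0.62342163 0.05879747 0.27239377] [ 3.14078250e+00 -2.18197793e-03  3.48723671e-01] [-0.05946292 -0.27223494 -0.69210104] 0.7069228651973741
[0.62310938 0.05882066 0.26969055] [-3.14130078e+00  9.71904096e-04  3.48714450e-01]
```

View pics/w5.png

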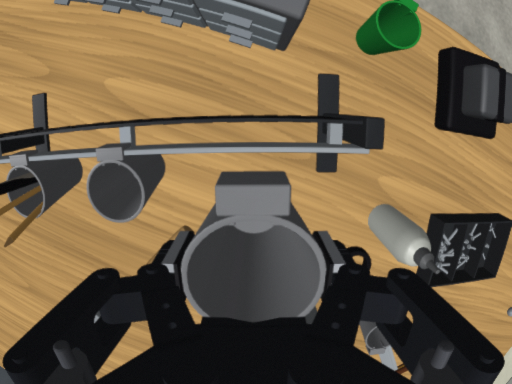

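View pics/s5.png

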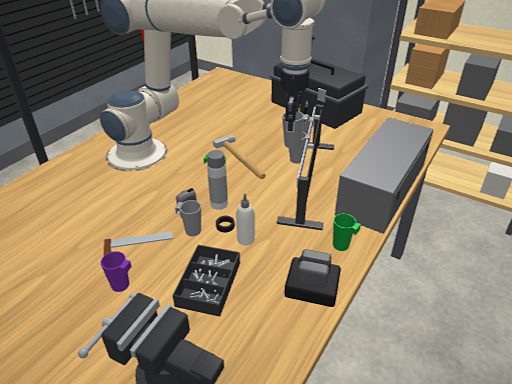

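Run:
```python
from h import *
print(shift([.4066,-.239,.29],.349,[.6232,.0587,.27],[np.pi,0,.349]))
draw('w5',[(.6234,.0588,.2724+.041,.031)],'w5d',(120,150,400,350),2.8)
```

```text
(array([-305.3,  205.7,  -20. ]), -0.0)
```

View pics/w5d.png

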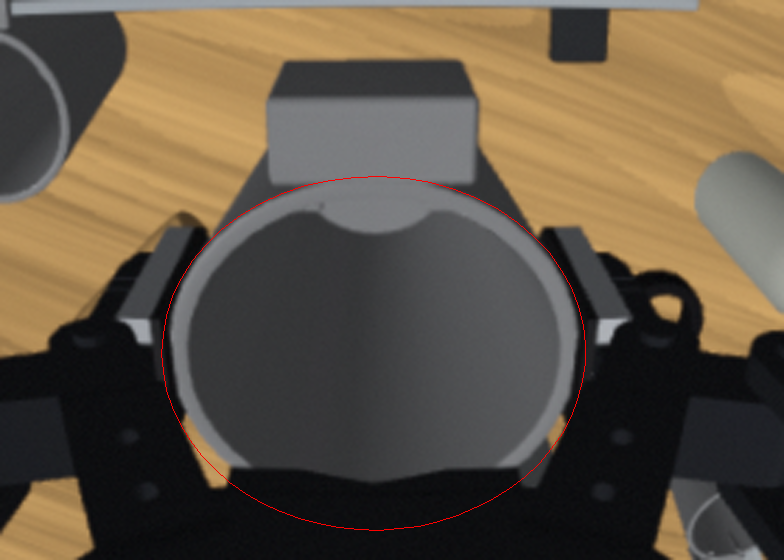

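Emit:
{"api": "servo_tool", "payload": {"plan": [[[-8,5,-12],0],[[-30,20,-20],0],[[-60,40,-20],0],[[-95,64,-20],0],[[-130,88,-20],0],[[-165,111,-20],0],[[-200,135,-20],0],[[-235,158,-20],0],[[-265,179,-20],0],[[-285,192,-20],0]]}}

```text
clock: 6.7
eef_pos: [0.4188, -0.2209, 0.2906]
orientation: [3.141, 0.001, 0.347]
ft_force: [0.2, 0.4, -0.7]
width: 0.706
```

Emit:
{"api": "servo_tool", "payload": {"plan": [[[-12,8,0],0],[[-20,14,0],0],[[-20,14,0],0],[[-20,14,0],0],[[-20,14,0],0],[[-20,14,0],0],[[-20,14,0],0]]}}

```text
clock: 7.4
eef_pos: [0.4074, -0.2385, 0.2903]
orientation: [-3.141, -0.0, 0.35]
ft_force: [0.2, -0.4, -0.8]
width: 0.707
```

Run:
```python
from h import *
o=env.observe();print(o['eef_pos'],o['orientation'],o['joint_velocities'].round(3),o['width'])
snap('wrist','w6')
p=o['eef_pos']
draw('w6',[(.4536,-.2219,.095,.031),(.4536,-.2219,.0,.0235),(p[0],p[1],p[2]+.039,.031)],'w6d',(120,50,400,350),2)
draw('w6',[(.4536,-.2219,.095,.031),(.4536,-.2219,.0,.0235)],'w6e',(200,60,320,170),6)
```

```text
[ 0.40735475 -0.23851168  0.29025097] [-3.14145833e+00 -4.47490210e-06  3.49867553e-01] [-0.003 -0.001 -0.001  0.    -0.002  0.   ] 0.7068706039800082
```

View pics/w6d.png

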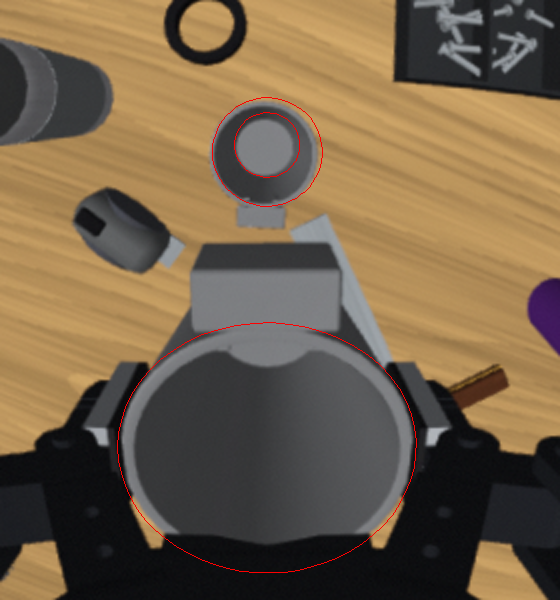

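View pics/w6e.png

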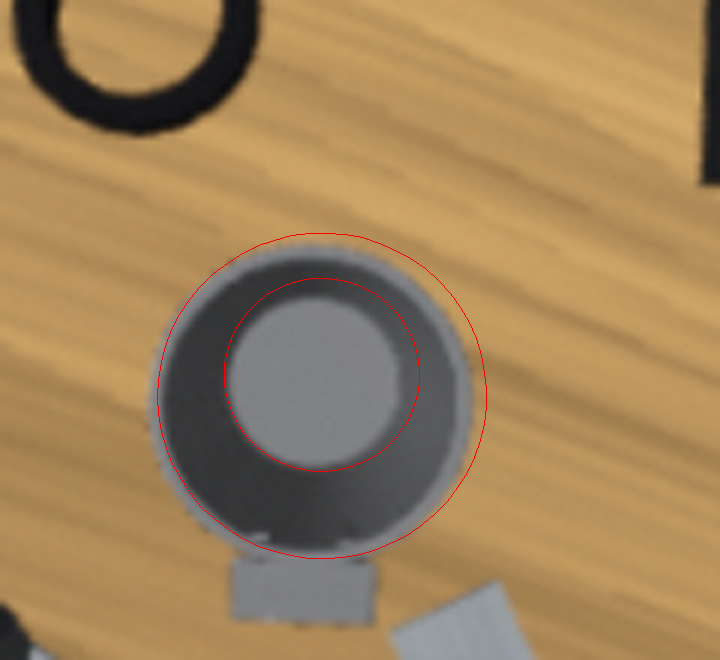

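Run:
```python
from h import *
draw('w6',[(.4522,-.2205,.095,.0303),(.4522,-.2205,.095,.0278),(.4522,-.2205,.004,.0207)],'w6f',(200,60,320,170),6)
p=env.observe()['eef_pos']
draw('w6',[(p[0],p[1],p[2]+.0405,.0303),(p[0],p[1],p[2]+.0405,.0278)],'w6g',(120,150,400,350),2.8)
```

```text
(no output)
```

View pics/w6f.png

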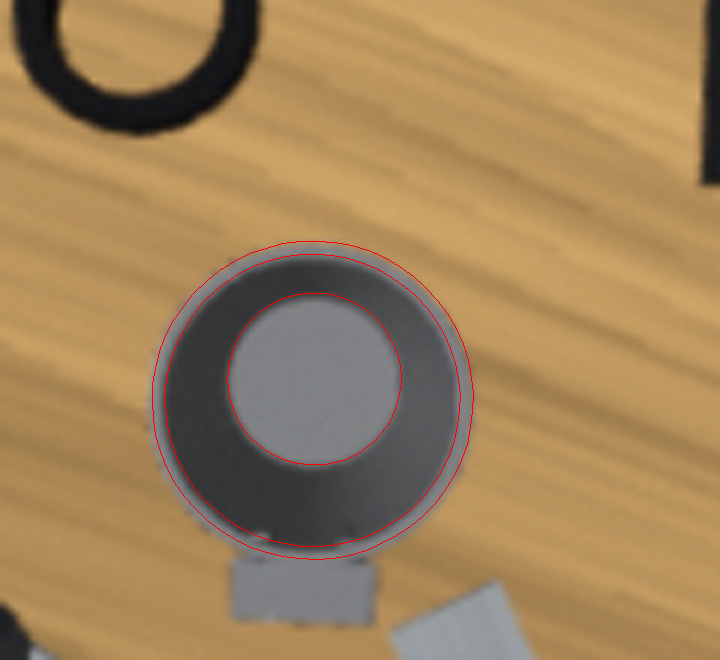

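View pics/w6g.png

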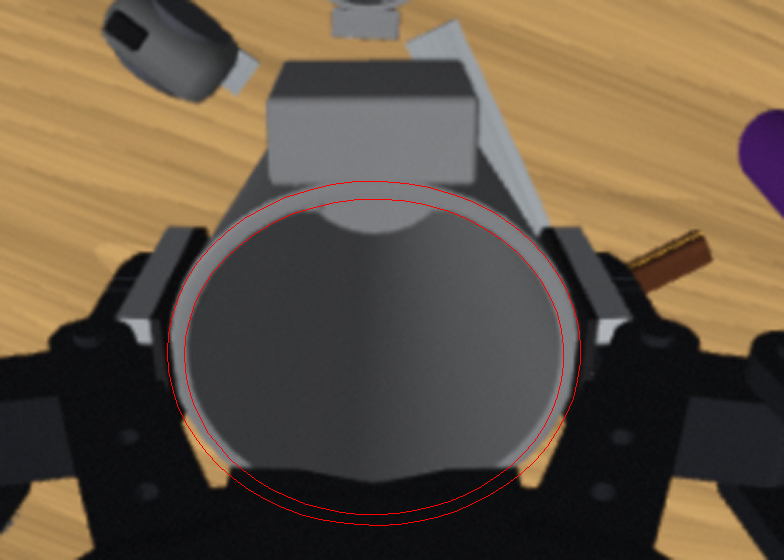

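Run:
```python
from h import *
print(shift([.4517,-.2207,.29],.349))
```

```text
(array([47.8, -1.6,  0.2]), np.float64(0.0007))
```

Emit:
{"api": "servo_tool", "payload": {"plan": [[[10,0,0],0],[[25,-1,0],0],[[40,-1.6,10],0],[[48,-1.6,25],0],[[48,-1.6,40],0],[[48,-1.6,50],0],[[48,-1.6,50],0],[[48,-1.6,50],0],[[48,-1.6,50],0]]}}

```text
clock: 8.35
eef_pos: [0.4517, -0.2213, 0.2411]
orientation: [3.14, -0.001, 0.349]
ft_force: [0.1, -0.6, -0.2]
width: 0.702
```

Run:
```python
from h import *
o=env.observe();print(o['eef_pos'],o['orientation'],o['ft_force'])
s=snap('scene','s7')
a=cv2.imread('pics/s7.png');cv2.imwrite('pics/s7z.png',cv2.resize(a[100:260,110:270],None,fx=3.7,fy=3.7,interpolation=cv2.INTER_CUBIC))
```

```text
[ 0.45173468 -0.22125371  0.24114439] [ 3.14047170e+00 -9.06918700e-04  3.48563508e-01] [ 0.14898016 -0.57370499 -0.15521213]
```

View pics/s7z.png

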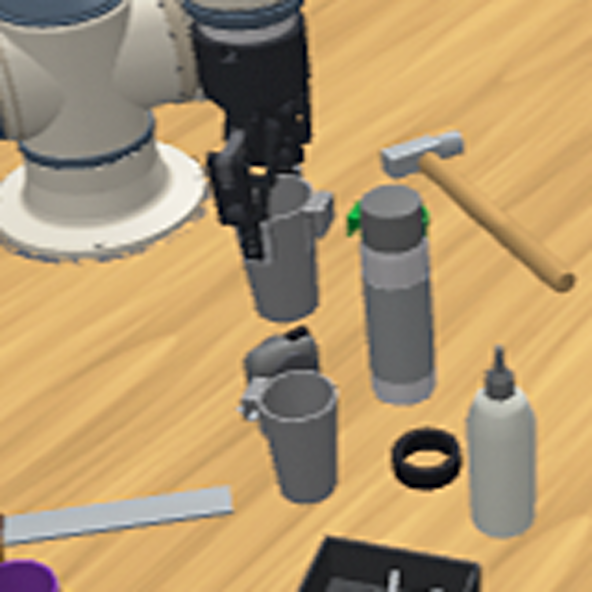

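Emit:
{"api": "servo_tool", "payload": {"plan": [[[0,0,15],0],[[0,0,35],0],[[0,0,55],0],[[0,0,68],0],[[0,0,76],0],[[0,0,84],0],[[0,0,92],0],[[0,0,100],0],[[0,0,105],0],[[0,0,105],0]]}}

```text
clock: 9.4
eef_pos: [0.4513, -0.2209, 0.1344]
orientation: [-3.141, 0.001, 0.349]
ft_force: [0.2, 0.5, -0.2]
width: 0.711
```

Run:
```python
from h import *
o=env.observe();print(o['eef_pos'],o['orientation'],o['ft_force'],o['ft_torque'])
s=snap('scene','s8')
a=cv2.imread('pics/s8.png');cv2.imwrite('pics/s8z.png',cv2.resize(a[150:250,140:240],None,fx=5.5,fy=5.5,interpolation=cv2.INTER_CUBIC))
snap('wrist','w8')
```

```text
[ 0.45130596 -0.22092525  0.13443637] [-3.14066313e+00  7.97843834e-04  3.48786672e-01] [ 0.1692558   0.47636004 -0.22929651] [0.00465925 0.01786559 0.02959451]
```

View pics/s8z.png

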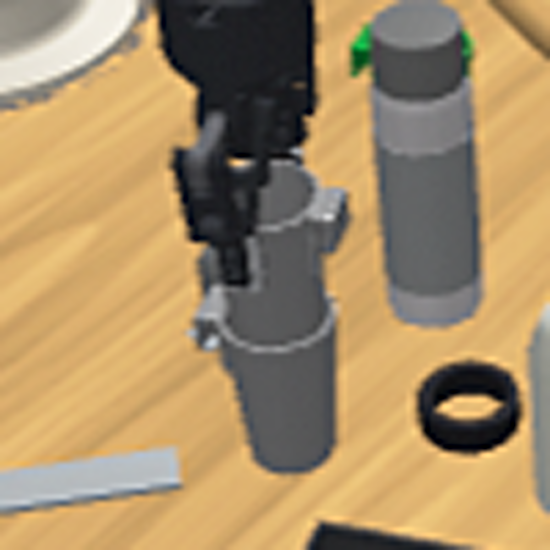

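View pics/w8.png

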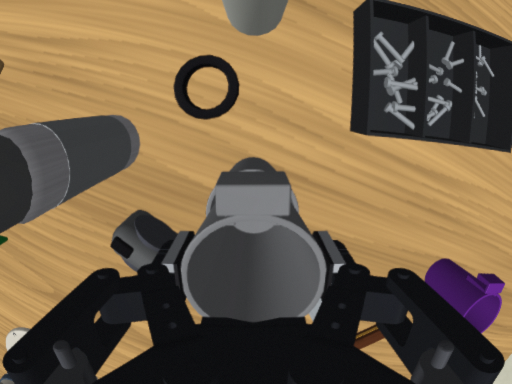

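Emit:
{"api": "servo_tool", "payload": {"plan": [[[0,0,5],0],[[0,0,10],0],[[0,0,15],0],[[0,0,19],0],[[0,0,22],0],[[0,0,24],0],[[0,0,24],0],[[0,0,24],0]]}}

```text
clock: 10.3
eef_pos: [0.4516, -0.2211, 0.1113]
orientation: [-3.142, -0.0, 0.349]
ft_force: [-0.1, -0.6, -1.1]
width: 0.706
```

Run:
```python
from h import *
o=env.observe();print(o['eef_pos'],o['orientation'],o['ft_force'],o['ft_torque'])
s=snap('scene','s9')
a=cv2.imread('pics/s9.png');cv2.imwrite('pics/s9z.png',cv2.resize(a[150:250,140:240],None,fx=5.5,fy=5.5,interpolation=cv2.INTER_CUBIC))
```

```text
[ 0.45160049 -0.22105669  0.11131289] [-3.14156521e+00 -2.25730502e-05  3.48814067e-01] [-0.13773532 -0.61749087 -1.05511464] [0.04960435 0.0028293  0.01475591]
```

View pics/s9z.png

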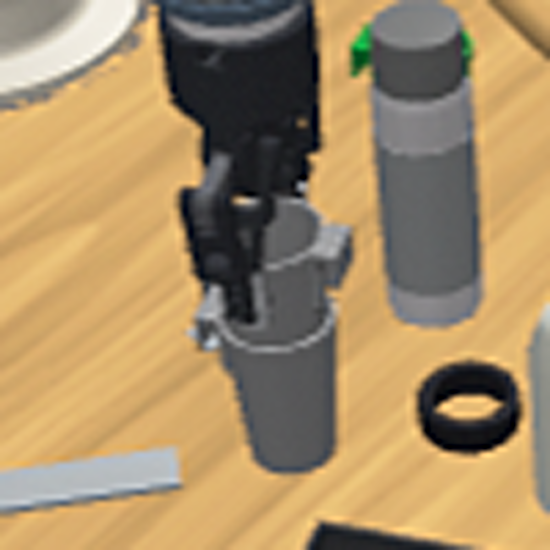

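Emit:
{"api": "servo_tool", "payload": {"plan": [[[0,0,1.5],0],[[0,0,3],0],[[0,0,4.5],0],[[0,0,4.5],0],[[0,0,4.5],0]]}}

```text
clock: 10.85
eef_pos: [0.4515, -0.221, 0.1066]
orientation: [-3.141, 0.0, 0.349]
ft_force: [-0.2, -0.6, -0.7]
width: 0.706
```

Emit:
{"api": "servo_tool", "payload": {"plan": [[[0,0,0],0],[[0,0,0],0],[[0,0,0],0],[[0,0,0],0],[[0,0,0],0],[[0,0,0],0]], "gripper": 1}}

```text
clock: 11.45
eef_pos: [0.4516, -0.2211, 0.1068]
orientation: [3.142, -0.0, 0.349]
ft_force: [0.5, -0.1, -0.8]
width: 1.0
```

Run:
```python
from h import *
o=env.observe();print(o['eef_pos'],o['orientation'],o['ft_force'],o['width'])
s=snap('scene','s10')
a=cv2.imread('pics/s10.png');cv2.imwrite('pics/s10z.png',cv2.resize(a[150:250,140:240],None,fx=5.5,fy=5.5,interpolation=cv2.INTER_CUBIC))
snap('wrist','w10')
draw('w10',[(.4517,-.2207,.142,.0303),(.4517,-.2207,.095,.0303)],'w10d',(120,150,400,350),2.8)
```

```text
[ 0.45157938 -0.22107415  0.10679595] [ 3.14157419e+00 -1.93477566e-05  3.48814514e-01] [ 0.52718326 -0.06539182 -0.81105103] 0.9998698019411493
```

View pics/s10z.png

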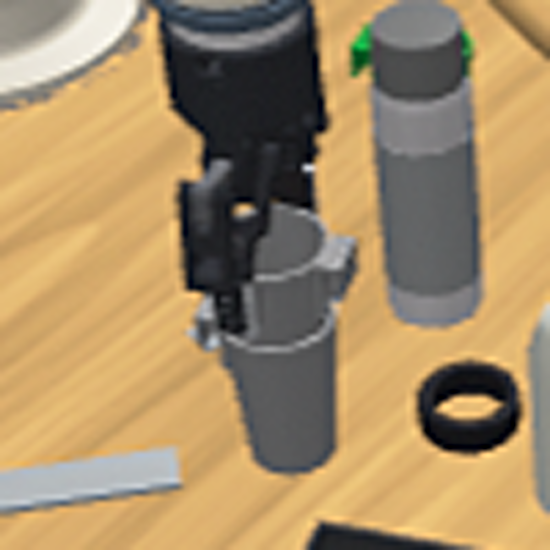

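View pics/w10d.png

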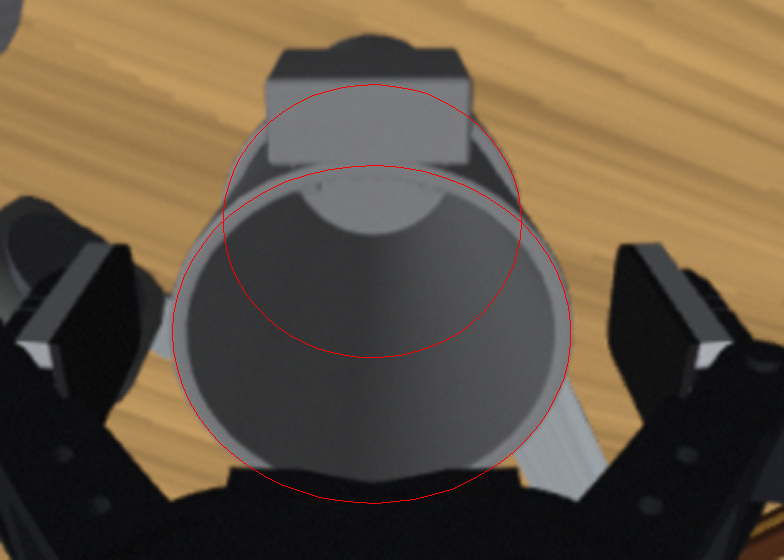

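Emit:
{"api": "servo_tool", "payload": {"plan": [[[0,0,-8],0],[[0,0,-25],0],[[0,0,-45],0],[[0,0,-70],0],[[0,0,-100],0],[[0,0,-130],0],[[0,0,-160],0],[[0,0,-180],0],[[0,0,-190],0],[[0,0,-190],0]]}}

```text
clock: 12.55
eef_pos: [0.4519, -0.2213, 0.2986]
orientation: [3.139, -0.002, 0.349]
ft_force: [0.8, -0.6, 0.4]
width: 0.999
```

Run:
```python
from h import *
o=env.observe();print(o['eef_pos'],o['clock'])
snap('wrist','w11')
draw('w11',[(.4517,-.2207,.142,.0303)],'w11d',(150,80,370,270),3.5)
print(shift([.580,.1764,.297],.349))
```

```text
[ 0.45192267 -0.22126693  0.29857519] 12.55
(array([ 2.564e+02, -3.298e+02, -1.000e-01]), np.float64(-0.0002))
```

View pics/w11d.png

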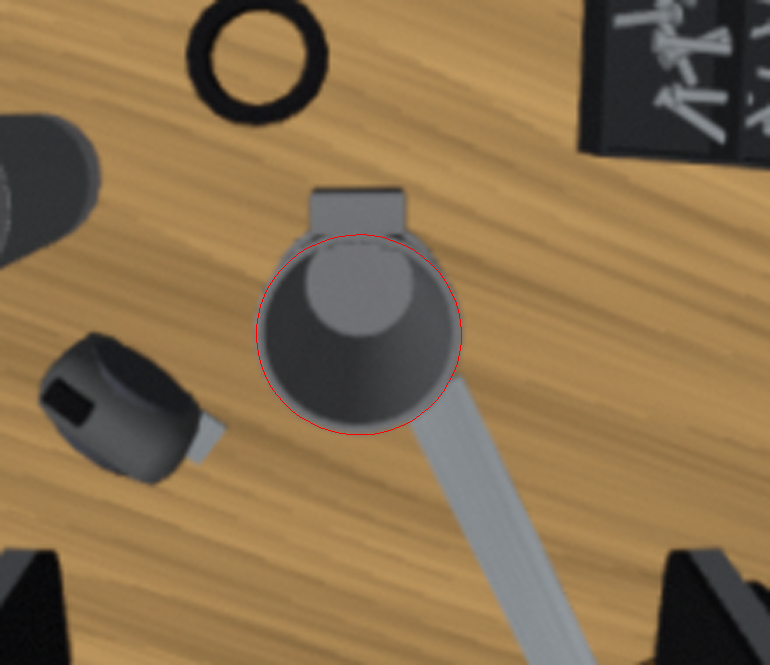

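Emit:
{"api": "servo_tool", "payload": {"plan": [[[10,-13,0],0],[[38,-49,0],0],[[66,-85,0],0],[[95,-122,0],0],[[123,-158,0],0],[[151,-194,0],0],[[180,-232,0],0],[[208,-268,0],0],[[232,-298,0],0],[[248,-319,0],0]]}}

```text
clock: 13.6
eef_pos: [0.5755, 0.1661, 0.2939]
orientation: [-3.141, 0.004, 0.351]
ft_force: [-0.2, -0.7, -0.6]
width: 1.002
```

Emit:
{"api": "servo_tool", "payload": {"plan": [[[7,-9,0],0],[[8,-11,20],0],[[8,-11,20],0],[[8,-11,20],0],[[8,-11,20],0],[[8,-11,20],0]]}}

```text
clock: 14.2
eef_pos: [0.5796, 0.1759, 0.2779]
orientation: [3.141, -0.002, 0.348]
ft_force: [-0.3, -0.3, 0.7]
width: 0.996
```

Run:
```python
from h import *
o=env.observe();print(o['eef_pos'],o['orientation'],o['clock'])
snap('wrist','w12')
draw('w12',[(.580,.1764,.174,.0303)],'w12d',(80,60,400,300),2.5)
```

```text
[0.57955008 0.17588032 0.27791539] [ 3.14136965e+00 -1.53123016e-03  3.47798380e-01] 14.2
```

View pics/w12d.png

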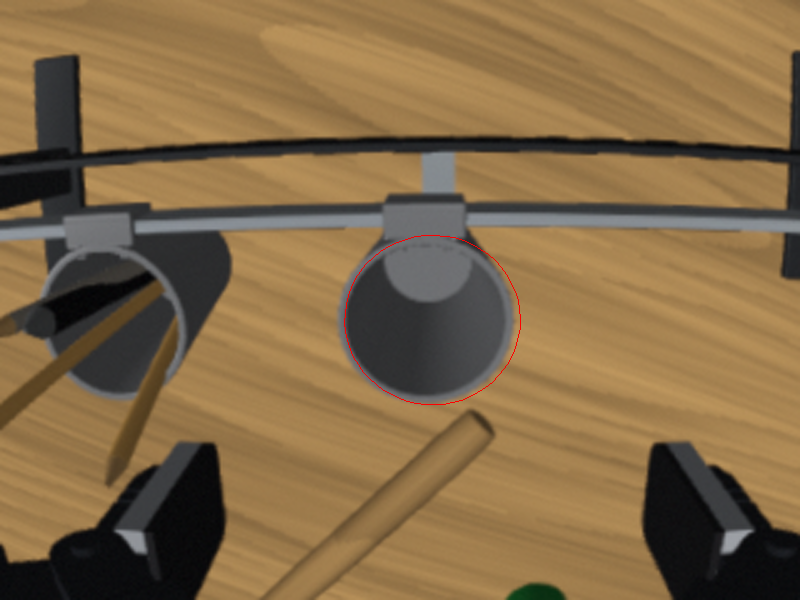

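Run:
```python
from h import *
d=np.load('pics/w12.npz');s={k:d[k] for k in d}
R=Ro.from_euler('xyz',[np.pi,0,.348]).as_matrix()
for px in [(110,482),(0,425),(0,325)]:
  for z in (.22,.24,.265):
    q=fatz(s,80+px[0]/2.5,60+px[1]/2.5,z); print(px,z,q.round(3),'tool',(R.T@(q-np.array([.5794,.178,z]))*1000).round(0))
print(shift([.5794,.178,.132],.349))
```

```text
(110, 482) 0.22 [0.506 0.26  0.22 ] tool [ -41. -103.   -0.]
(110, 482) 0.24 [0.519 0.254 0.24 ] tool [-30. -92.  -0.]
(110, 482) 0.265 [0.537 0.247 0.265] tool [-17. -79.  -0.]
(0, 425) 0.22 [0.51  0.304 0.22 ] tool [ -23. -142.   -0.]
(0, 425) 0.24 [0.523 0.293 0.24 ] tool [ -14. -128.   -0.]
(0, 425) 0.265 [0.54  0.28  0.265] tool [  -3. -110.   -0.]
(0, 325) 0.22 [0.545 0.309 0.22 ] tool [  12. -135.   -0.]
(0, 325) 0.24 [0.554 0.298 0.24 ] tool [  17. -121.   -0.]
(0, 325) 0.265 [0.567 0.284 0.265] tool [  24. -104.   -0.]
(array([  0.3,  -2. , 145.9]), np.float64(-0.001))
```

Emit:
{"api": "servo_tool", "payload": {"plan": [[[0.3,-2,10],0],[[0.3,-2,30],0],[[0.3,-2,55],0],[[0.3,-2,80],0],[[0.3,-2,105],0],[[0.3,-2,128],0],[[0.3,-2,141],0],[[0.3,-2,145],0],[[0.3,-2,145],0],[[0.3,-2,145],0]]}}

```text
clock: 15.25
eef_pos: [0.5796, 0.1787, 0.1333]
orientation: [3.141, -0.002, 0.349]
ft_force: [0.6, 0.4, 0.3]
width: 0.998
```

Emit:
{"api": "servo_tool", "payload": {"plan": [[[0,0,0],0],[[0,0,0],0],[[0,0,0],0],[[0,0,0],0],[[0,0,0],0],[[0,0,0],0],[[0,0,0],0],[[0,0,0],0]], "gripper": -1, "newtons": 25}}

```text
clock: 16.05
eef_pos: [0.5795, 0.1788, 0.1332]
orientation: [3.142, -0.002, 0.349]
ft_force: [-0.5, 0.1, 5.5]
width: 0.707
```

Emit:
{"api": "servo_tool", "payload": {"plan": [[[0,0,-6],0],[[0,0,-14],0],[[0,0,-26],0],[[0,0,-42],0],[[0,0,-62],0],[[0,0,-84],0],[[0,0,-110],0],[[0,0,-140],0],[[0,0,-165],0],[[0,0,-178],0]]}}

```text
clock: 17.05
eef_pos: [0.5788, 0.1784, 0.3133]
orientation: [3.141, -0.003, 0.349]
ft_force: [0.0, -0.5, -0.8]
width: 0.706
```

Run:
```python
from h import *
o=env.observe();print(o['eef_pos'],o['orientation'],o['clock'],o['width'])
snap('wrist','w13')
R=Ro.from_euler('xyz',[np.pi,0,.348]).as_matrix()
print(shift(np.array([.4517,-.2207,.31])-R@[.05,0,0],.349))
```

```text
[0.57883228 0.17836743 0.31332687] [ 3.14107161e+00 -2.88918469e-03  3.48632918e-01] 17.05 0.7062215171780016
(array([-306. ,  331.6,    3.5]), np.float64(-0.0004))
```

View pics/w13.png

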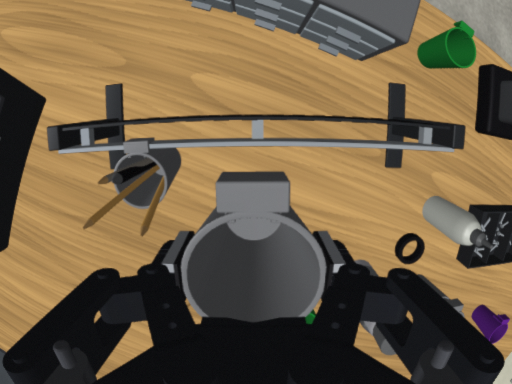

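Emit:
{"api": "servo_tool", "payload": {"plan": [[[-8,9,0],0],[[-30,33,0],0],[[-58,63,0],0],[[-88,95,0],0],[[-118,128,0],0],[[-148,160,0],0],[[-178,193,0],0],[[-208,225,0],0],[[-238,258,0],0],[[-266,288,0],0]]}}

```text
clock: 18.1
eef_pos: [0.4252, -0.1848, 0.3081]
orientation: [-3.14, 0.002, 0.348]
ft_force: [0.6, -0.2, -0.7]
width: 0.702
```

Emit:
{"api": "servo_tool", "payload": {"plan": [[[-22,24,0],0],[[-35,38,0],0],[[-40,43.5,0],0],[[-40,43.5,0],0],[[-40,43.5,0],0],[[-40,43.5,0],0],[[-40,43.5,0],0],[[-40,43.5,0],0]]}}

```text
clock: 18.9
eef_pos: [0.405, -0.237, 0.3098]
orientation: [3.142, -0.0, 0.35]
ft_force: [0.1, -0.1, -1.1]
width: 0.708
```

Run:
```python
from h import *
o=env.observe();p=o['eef_pos'];print(p,o['orientation'],o['joint_velocities'].round(3),o['width'])
snap('wrist','w14')
draw('w14',[(.4517,-.2207,.142,.0303),(.4517,-.2207,.142,.0278)],'w14e',(200,60,320,170),6)
draw('w14',[(p[0],p[1],p[2]+.0405,.0303),(p[0],p[1],p[2]+.0405,.0278)],'w14g',(120,150,400,350),2.8)
print(shift([.4517,-.2207,.30],.349))
```

```text
[ 0.40501406 -0.23699469  0.30984214] [ 3.14153686e+00 -9.46763289e-05  3.50065121e-01] [-0.006  0.001 -0.002 -0.    -0.001 -0.   ] 0.7079970912938183
(array([49.5,  0.6,  9.9]), np.float64(0.0009))
```

View pics/w14e.png

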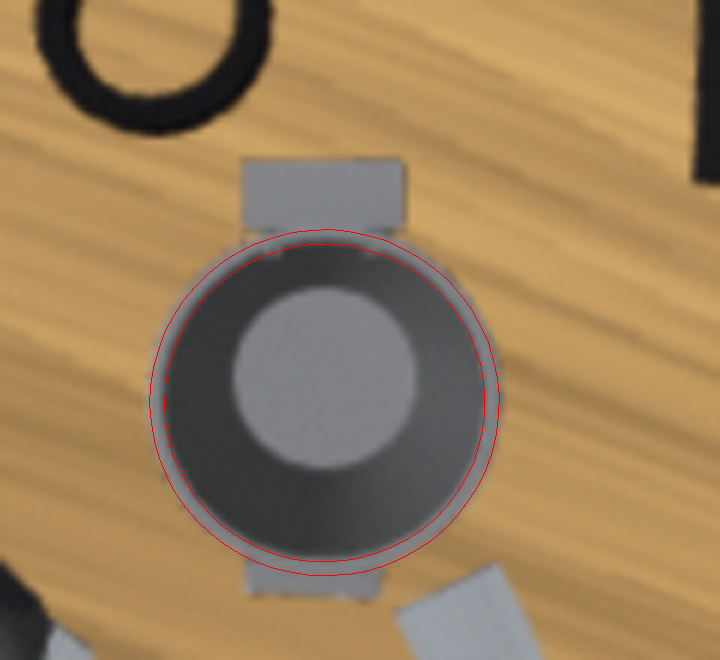

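View pics/w14g.png

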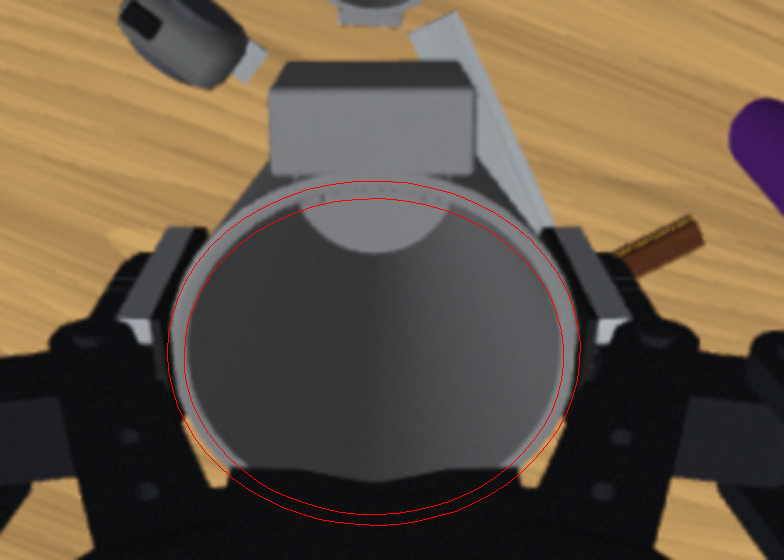

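Run:
```python
from h import *
R=Ro.from_euler('xyz',[np.pi,0,.349]).as_matrix()
for f,p in (('w6',[.40735,-.2385,.29025]),('w14',[.40501,-.23699,.30984])):
    d=np.load('pics/%s.npz'%f);s={k:d[k] for k in d}
    p=np.array(p)
    for dx in (-4,-2,0,2,4):
        c=p+R@np.array([dx/1000,0,.0505]) # down .0505
        a=np.array([(fproj(s,c+.0207*np.array([np.cos(t),np.sin(t),0])) -[120,150]+.5)*2.8 for t in np.linspace(0,6.28,90)])
        print(f,dx,'bottom y',a[:,1].max().round(0),'x',a[:,0].min().round(0),a[:,0].max().round(0))
    for dx in (-2,-1,0,1,2):
        c=p+R@np.array([dx/1000,0,-.0405])
        a=np.array([(fproj(s,c+.0278*np.array([np.cos(t),np.sin(t),0])) -[120,150]+.5)*2.8 for t in np.linspace(0,6.28,90)])
        print(f,dx,'rim inner top',a[:,1].min().round(0))
```

```text
w6 -4 bottom y 259.0 x 290.0 457.0
w6 -2 bottom y 252.0 x 290.0 458.0
w6 0 bottom y 245.0 x 290.0 458.0
w6 2 bottom y 238.0 x 289.0 458.0
w6 4 bottom y 231.0 x 289.0 458.0
w6 -2 rim inner top 213.0
w6 -1 rim inner top 206.0
w6 0 rim inner top 199.0
w6 1 rim inner top 192.0
w6 2 rim inner top 184.0
w14 -4 bottom y 259.0 x 290.0 457.0
w14 -2 bottom y 252.0 x 290.0 458.0
w14 0 bottom y 245.0 x 290.0 458.0
w14 2 bottom y 238.0 x 289.0 458.0
w14 4 bottom y 231.0 x 289.0 458.0
w14 -2 rim inner top 213.0
w14 -1 rim inner top 206.0
w14 0 rim inner top 199.0
w14 1 rim inner top 192.0
w14 2 rim inner top 185.0
```

Emit:
{"api": "servo_tool", "payload": {"plan": [[[10,0,0],0],[[25,0.3,5],0],[[40,0.6,15],0],[[50.5,0.6,30],0],[[50.5,0.6,45],0],[[50.5,0.6,58],0],[[50.5,0.6,60],0],[[50.5,0.6,60],0],[[50.5,0.6,60],0]]}}

```text
clock: 19.85
eef_pos: [0.4525, -0.221, 0.2505]
orientation: [3.141, -0.001, 0.349]
ft_force: [-0.3, 0.1, -0.4]
width: 0.705
```

Run:
```python
from h import *
o=env.observe();p=o['eef_pos'];print(p,o['orientation'],o['joint_velocities'].round(3),o['ft_force'])
print(shift([.4527,-.2204,.154],.349))
```

```text
[ 0.45249086 -0.22103491  0.25051345] [ 3.14065608e+00 -7.84390047e-04  3.48618965e-01] [-0.001 -0.007 -0.012 -0.     0.002 -0.002] [-0.34419861  0.11380387 -0.43952011]
(array([ 0.3, -0.6, 96.5]), np.float64(-0.0004))
```

Aligned; lowering in stages.

Emit:
{"api": "servo_tool", "payload": {"plan": [[[0,-0.5,12],0],[[0,-0.5,28],0],[[0,-0.5,40],0],[[0,-0.5,48],0],[[0,-0.5,55],0],[[0,-0.5,62],0],[[0,-0.5,69],0],[[0,-0.5,74],0],[[0,-0.5,76],0],[[0,-0.5,76],0]]}}

```text
clock: 20.85
eef_pos: [0.4522, -0.2204, 0.1736]
orientation: [-3.141, 0.0, 0.349]
ft_force: [0.6, -0.5, -1.1]
width: 0.703
```

Emit:
{"api": "servo_tool", "payload": {"plan": [[[0,0,4],0],[[0,0,8],0],[[0,0,11],0],[[0,0,14],0],[[0,0,16],0],[[0,0,16],0],[[0,0,16],0]]}}

```text
clock: 21.55
eef_pos: [0.4521, -0.2204, 0.1577]
orientation: [-3.141, 0.0, 0.349]
ft_force: [-0.1, 0.4, -1.4]
width: 0.706
```

Run:
```python
from h import *
o=env.observe();p=o['eef_pos'];print(p,o['orientation'],o['ft_force'],o['ft_torque'])
snap('wrist','w15');s=snap('scene','s15')
a=cv2.imread('pics/s15.png');cv2.imwrite('pics/s15z.png',cv2.resize(a[150:250,140:240],None,fx=5.5,fy=5.5,interpolation=cv2.INTER_CUBIC))
```

```text
[ 0.45214768 -0.22039197  0.15767914] [-3.14137170e+00  1.64091948e-04  3.48821473e-01] [-0.07958104  0.39915922 -1.35908334] [ 0.12277663 -0.11245629  0.04781374]
```

View pics/s15z.png

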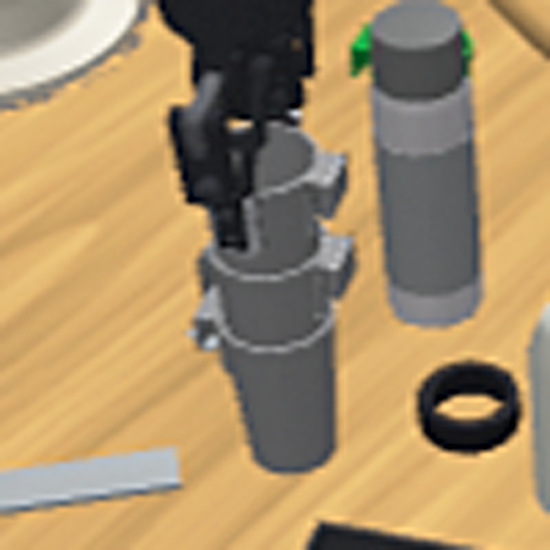

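View pics/w15.png

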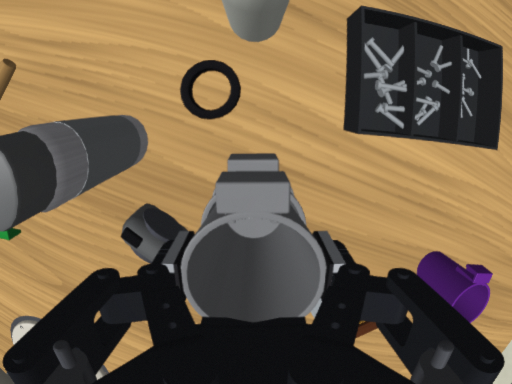

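Emit:
{"api": "servo_tool", "payload": {"plan": [[[0,0,1.2],0],[[0,0,2.4],0],[[0,0,3.5],0],[[0,0,3.5],0],[[0,0,3.5],0]]}}

```text
clock: 22.15
eef_pos: [0.4522, -0.2204, 0.1542]
orientation: [-3.142, 0.0, 0.349]
ft_force: [-0.6, -0.3, -0.4]
width: 0.709
```

Emit:
{"api": "servo_tool", "payload": {"plan": [[[0,0,0],0],[[0,0,0],0],[[0,0,0],0],[[0,0,0],0],[[0,0,0],0],[[0,0,0],0]], "gripper": 1}}

```text
clock: 22.75
eef_pos: [0.4522, -0.2204, 0.1543]
orientation: [-3.142, 0.0, 0.349]
ft_force: [0.2, 0.2, -0.5]
width: 1.002
```

Run:
```python
from h import *
o=env.observe();p=o['eef_pos'];print(p,o['width'],o['ft_force'])
snap('wrist','w16')
draw('w16',[(.4517,-.2207,.189,.0303),(.4517,-.2207,.142,.0303)],'w16d',(120,150,400,350),2.8)
```

```text
[ 0.45218642 -0.22043244  0.15429108] 1.0016642698741676 [ 0.23399276  0.2213579  -0.48001245]
```

View pics/w16d.png

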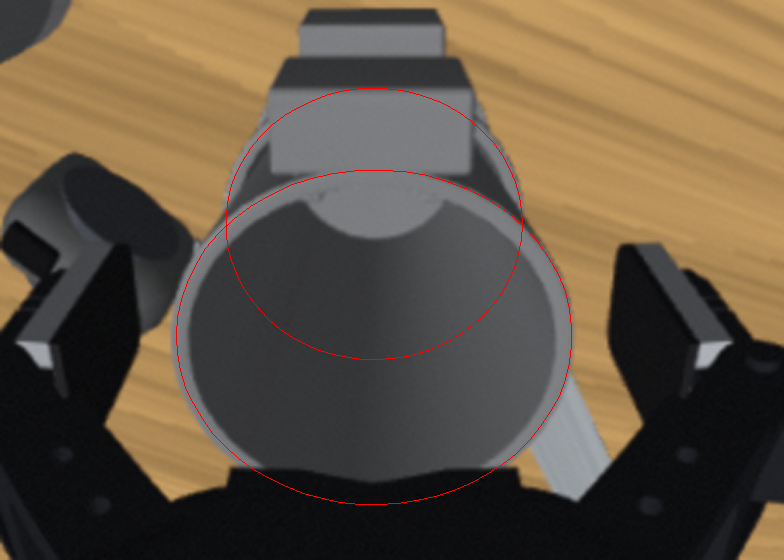

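Emit:
{"api": "servo_tool", "payload": {"plan": [[[0,0,-8],0],[[0,0,-25],0],[[0,0,-45],0],[[0,0,-70],0],[[0,0,-95],0],[[0,0,-120],0],[[0,0,-140],0],[[0,0,-150],0],[[0,0,-150],0],[[0,0,-150],0]]}}

```text
clock: 23.8
eef_pos: [0.4522, -0.2204, 0.3035]
orientation: [-3.141, 0.001, 0.349]
ft_force: [0.6, 0.3, -0.3]
width: 0.998
```

Emit:
{"api": "servo_tool", "payload": {"plan": [[[-12,0,0],0],[[-30,0,0],0],[[-50,0,0],0],[[-65,0,0],0],[[-70,0,0],0],[[-70,0,0],0],[[-70,0,0],0],[[-70,0,0],0]]}}

```text
clock: 24.6
eef_pos: [0.3868, -0.2441, 0.304]
orientation: [-3.141, 0.0, 0.349]
ft_force: [1.0, -0.1, -0.4]
width: 1.002
```

Run:
```python
from h import *
o=env.observe();p=o['eef_pos'];print(p,o['clock'],o['ft_force'])
snap('wrist','w17');snap('scene','s17');snap('top','t17')
draw('w17',[(.4517,-.2207,.189,.0303)],'w17d',(170,40,340,200),4)
draw('s17',[(.4532,-.222,z,.0303) for z in(.095,.142,.189)],'s17d',(140,110,260,250),4.2)
```

```text
[ 0.38682168 -0.24414185  0.30402437] 24.6 [ 1.02662321 -0.09519215 -0.42048478]
```

View pics/w17d.png

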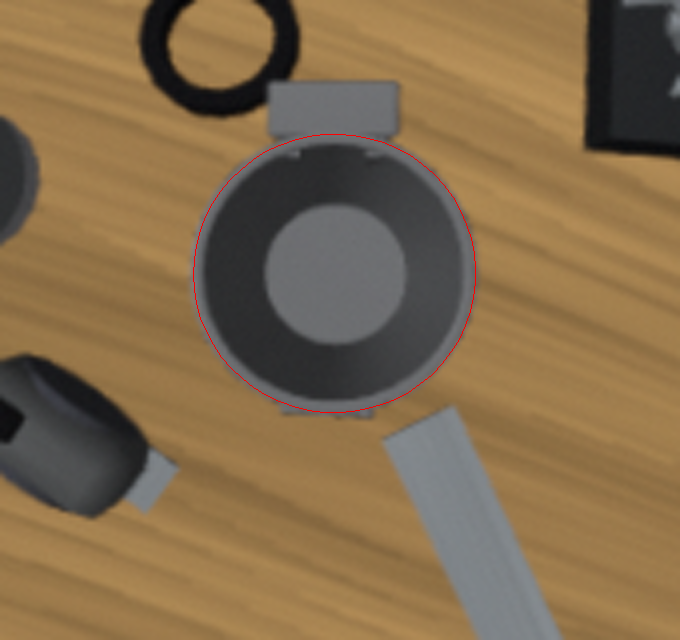

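View pics/s17d.png

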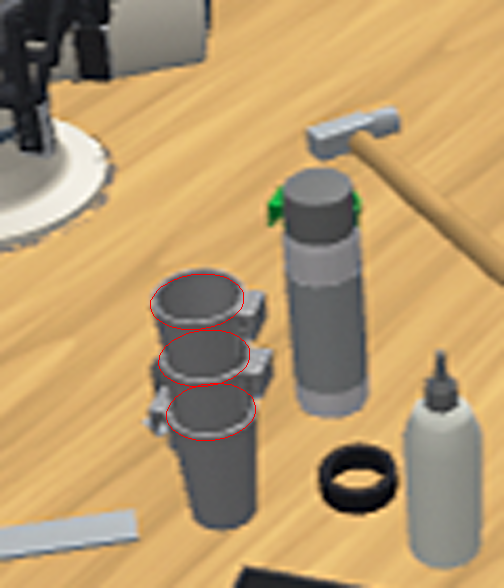

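View pics/t17.png

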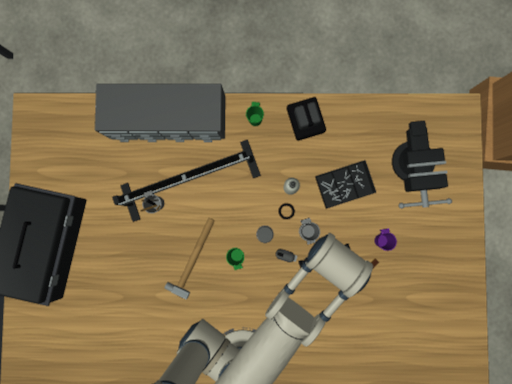

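Three rims stack evenly at about 95, 142 and 189 mm. They share one axis, the robot is clear, and the pencil cup is where it was.

```bash
python3 -c "
from h import *
print(env.close_job(), env.observe()['clock'])"
```

```text
the job is handed in; nothing more can be done
the job is handed in; nothing more can be done
```

The job is handed in. I lifted both empty cups off the rail, the right one first and then the middle one. I lowered each into the standing cup and released it about 5 mm above its seat. It took about 25 s of the 67 s allowed.

**What the last checks showed:**
- **Stack:** the three rims sit at about 95, 142 and 189 mm, so each cup is about 47 mm above the one it is in. By the wrist camera the top cup is within about 1 mm of the stack's axis and looks upright.
- **Forces:** the wrist force stayed below 2 N during both nestings. The squeeze between the cup walls was not measured directly.
- **Everything else:** the pencil cup and the other objects look unmoved in the top and scene pictures, though the arm hides most of the try square in the top view. The open gripper was clear of everything.

**What disagreed:**
- **Cameras:** the top and wrist cameras differed by about 1.5–2 mm. I used the wrist camera, and its values fitted at every step.
- **Rim size:** the rims looked about 60.5 mm across rather than 62 mm.
- **Lean in the grip:** each cup leaned about 2 degrees while held. I allowed for this when placing the second one.

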